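# Bolt the detector case shut

## Task

Lock the case with the yellow lid: push its sliding bolt across by the black knob until it is fully home in the keeper on the lid. Leave the bolt of the blue-lidded case open as it is, and let go at the end.

Things in the scene. Friction and masses are not known exactly. Their poses are not given: they have to be found in the camera images.
- yellow_bolt (a joint): slide of the brass bolt on top of the yellow-lidded case, in m: 0 = drawn back (open), 0.042 = fully home at its stop (knob almost touching the guide); starts at 0 to 0.006. The 10 mm rod's tip enters the keeper at 0.013 and is flush with the keeper's far side at 0.029. No spring: it stays where left; about 2 N to slide.
- yellow_knob (a point): centre of that bolt's black knob (upright cylinder, 16 mm diameter, 34 mm tall), moving with it, 36 mm above the case's flat top. y axis: the closing direction, towards the yellow lid; z up. Open, the knob is 17 mm from the case's end edge with nothing behind it; guides and keeper ahead of it reach 20 mm above the case top.
- yellow_keeper (a point): middle of the steel keeper (bridge 16 mm long along the bolt, 22 mm wide) on the yellow lid, on the rod's axis, 11 mm above the case top; y axis: closing direction. Knob centre is 96 mm before it when open, 54 mm when home. Case: grey, 104 x 172 x 54 mm tall, screwed down, lid already shut; top half aluminium, half yellow lid.
- blue_knob (a point): centre of the like black knob on the other case, which has a blue lid and is otherwise the same; its bolt is open and must stay so. The yellow case may stand on the left or on the right of it.

How it is judged:
By the outcome, as a careful person would: the job done as asked, in the order asked, and still so for the second after the job is handed in, with the robot touching nothing.
It also fails if it takes over 32 s, if anything falls off the work surface, if the arm or the gripper's body presses on something with over 40 N, if the wrist force passes 120 N, or if a joint passes its speed limit or range.

## Robot

A 6-joint arm with a two-finger parallel gripper is mounted at the origin on a cart in front of the work surface, level with it; the furniture and walls round the work are solid. World frame = base frame: x ahead of the robot, y to its left, z up, the work surface at z = 0. Lengths are in m, angles in rad, forces in N, time in s.
With the tool pointing down it reaches from about 0.35 to 0.95 m from the base axis. Payload 17.4 kg.
Tool frame: the origin (TCP) lies at the very end of the fingers, on their centre line; the grasp point (between the pads) lies env.pinch_z behind it (env.pinch_z is the distance from the TCP to the grasp point, in m); z points along the fingers, y is the line along which they close (so a half turn about z gives the same grasp; the last joint's range is limited). The gripper opens to 93 mm and grips with 3 to 60 N. Pads are 15 mm wide; open, the fingers measure 128 mm over their backs; the gripper's body (75 mm by 188 mm) begins 65 mm behind the grasp point.
Start: joints at [1.237, 0.116, 1.442, -0, 1.584, -0.038], TCP at [0.197, 0.646, 0.219] pointing down, gripper open.
Joint ranges: [-2.83, 2.83], [-0.83, 2.19], [0.07, 2.5], [-1.14, 4.28], [0.01, 3], [-2.97, 2.97]. Speed limits (rad/s): [1.89, 1.89, 2.22, 3.14, 3.14, 3.14].

## Interface

Orientations are given as a unit quaternion [x, y, z, w].
In Python, from bench import env gives the robot as it stands.
- The arm moves only by the shell command python3 -m crank 'ROWS' [FORCE]. ROWS is JSON, a list of rows, each an object of numbers: "hand": the opening, from 0 (shut) to 1 (fully open); "tx", "ty", "tz": the shift along the tool's x, y, z in m; "wx", "wy", "wz": the turn, a rotation vector about the tool's x, y, z in rad. In form: [{"hand": .., "tx": .., "ty": .., "tz": .., "wx": .., "wy": .., "wz": ..}, ...]. A call has 1 to 12 rows; each row is the pose to reach, as a shift and turn from the pose commanded when the call began, along the tool's axes at that moment; what a row does not reach only later rows make up. A row lasts 1/10 s, in which the tool goes at most 50 mm and 8.59 degrees, less where a joint would pass 70% of its speed; a pose out of reach is approached as far as the arm can. A call with a gripper value outside its range is refused whole. The fingers move at their own pace and stop on an object; FORCE is the grip in N (left out, the last holds). Time passes only in rows, so rows that repeat a pose let the fingers close. It gives the time, the measured TCP pose, the force, the opening and the grip force at its end, in the units of the state.
- env.get_state(): the state, without advancing time (a new reading comes with each control period).
- env.get_image(name): name is "scene" or "top"; returns the picture (400x640x3 uint8, red, green, blue); there is no depth.
- env.camera_params(name): a dict with "vertical_fov" (degrees; the focal length in pixels is half the picture's height over the tangent of half this angle, whatever the lens; pixels are square), "cx", "cy" (the principal point, pixels), "extrinsics" (4x4, takes a point from camera to world coordinates). Camera axes: x right, y down, z forward; pixel columns grow to the right and rows downward; lengths in m; the calibration is good to about 2 mm. A picture is of the moment at which its call begins. camera_params takes no time and is no camera call.
- env.close_job(): hands the job in; it is judged then, once.
The state is a dict: "time": time; "q": joint angles; "joint_velocities": joint speeds; "effort": joint torques, N m; "eef_pos": TCP position; "tool_rot": TCP orientation; "wrist_force": force on the tool from outside, world axes, zero at the start; "moment": the same for the moment, N m; "grip_width": finger opening in m; "grip_force": force on a finger pad.
Only numpy, scipy, OpenCV 4.12 (cv2) and the standard library are available. Lean on these libraries where they do the work, as an engineer would, in place of code of your own. Each camera call takes 0.05 s, during which the arm holds its last target. There are 200 camera calls.

## Working session

There is one attempt and no reset: what is moved stays moved. The work goes in short steps, Python scripts to look and compute and a shell command to move; the robot and the scene stay as the last step left them, time stands still between calls to the robot, and variables do not carry over. Pictures are saved under pics/ and viewed, at most 10 in all, crops included, and the job is handed in when it is done.

```bash
mkdir -p pics; python3 - <<'E'
from bench import env
import cv2,numpy as np
for n in("scene","top"):
    im=env.get_image(n); cv2.imwrite(f"pics/{n}0.png",im[:,:,::-1])
    p=env.camera_params(n); print(n,p["vertical_fov"],p["cx"],p["cy"],np.round(p["extrinsics"],3).tolist(), {k:v for k,v in p.items() if k not in("extrinsics",)})
print(env.pinch_z,env.get_state())
E
```

```text
scene 47.04748925880902 320.4906580848039 199.25294788024846 [[0.796, -0.453, 0.4, 0.187], [-0.605, -0.582, 0.544, -0.59], [-0.014, -0.675, -0.737, 0.827], [0.0, 0.0, 0.0, 1.0]] {'vertical_fov': 47.04748925880902, 'cx': 320.4906580848039, 'cy': 199.25294788024846}
top 53.79556447644056 316.0785269539009 201.68523362846136 [[-0.01, -0.996, 0.088, 0.492], [-1.0, 0.009, -0.01, -0.032], [0.009, -0.088, -0.996, 0.948], [0.0, 0.0, 0.0, 1.0]] {'vertical_fov': 53.79556447644056, 'cx': 316.0785269539009, 'cy': 201.68523362846136}
0.0188 {'time': 0.1, 'q': array([ 1.23717827e+00,  1.16438349e-01,  1.44222310e+00, -4.35954919e-05,
        1.58401458e+00, -3.78024118e-02]), 'joint_velocities': array([-0.00069079, -0.00195135, -0.00090847,  0.00101355, -0.00153413,
       -0.00098804]), 'effort': array([ 2.08402860e-03, -7.22886515e+01, -6.23863006e+01,  7.80259841e-02,
        2.27996043e-02, -6.75305478e-05]), 'eef_pos': array([0.19673389, 0.64548687, 0.21796349]), 'tool_rot': array([ 1.47369373e-01,  9.89081379e-01, -5.36394476e-04, -7.85978108e-05]), 'wrist_force': array([-0.20489969, -0.10810859,  0.52733361]), 'moment': array([ 0.02513608, -0.00056837,  0.0020679 ]), 'grip_force': 0.0, 'grip_width': 0.0933713630711004}
```

View pics/scene0.png

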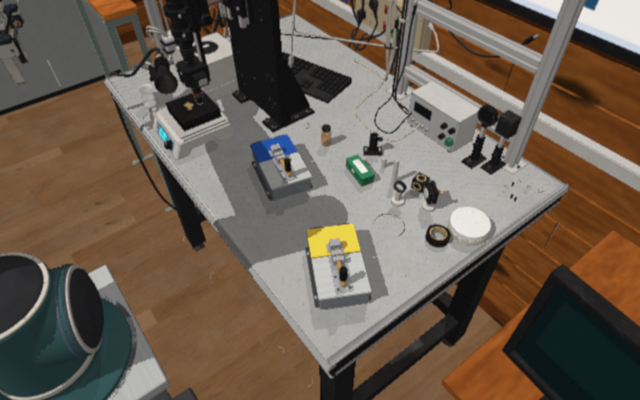

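View pics/top0.png

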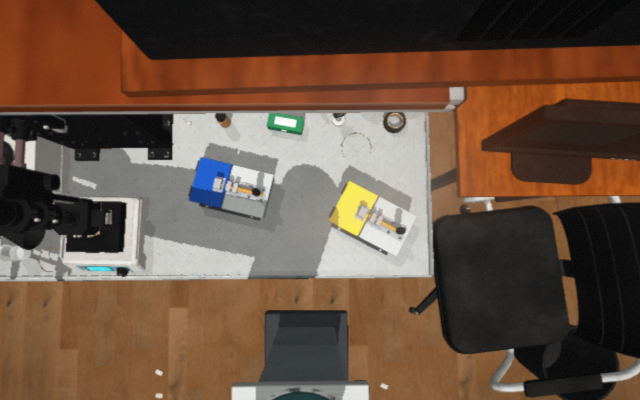

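The scene image shows the yellow case (knob about (343,273)) nearer the camera. In the top image it is on the right (knob about (400,231)), with its bolt closing up-left towards the yellow lid.

```bash
cat > h.py <<'E'
from bench import env
import cv2,numpy as np
def ray(n,uv):
    p=env.camera_params(n);E=np.array(p["extrinsics"]);f=200/np.tan(np.radians(p["vertical_fov"])/2)
    d=E[:3,:3]@np.array([(uv[0]-p["cx"])/f,(uv[1]-p["cy"])/f,1]);return E[:3,3],d/np.linalg.norm(d)
def plane(n,uv,z):
    o,d=ray(n,uv);return o+d*(z-o[2])/d[2]
def two(a,b):
    (o,d),(p,e)=ray("top",a),ray("scene",b)
    s=np.linalg.lstsq(np.c_[d,-e],p-o,rcond=None)[0];A,B=o+s[0]*d,p+s[1]*e
    return (A+B)/2,np.linalg.norm(A-B)
def proj(n,P):
    p=env.camera_params(n);E=np.array(p["extrinsics"]);f=200/np.tan(np.radians(p["vertical_fov"])/2)
    c=E[:3,:3].T@(np.array(P)-E[:3,3]);return np.array([p["cx"]+f*c[0]/c[2],p["cy"]+f*c[1]/c[2]])
E
python3 - <<'E'
from h import *
t=cv2.imread("pics/top0.png");s=cv2.imread("pics/scene0.png")
for n,im in(("top",t),("scene",s)):
    h=cv2.cvtColor(im,cv2.COLOR_BGR2HSV)
    m=cv2.inRange(h,(22,150,120),(35,255,255))
    c=max(cv2.findContours(m,0,2)[0],key=cv2.contourArea)
    q=cv2.approxPolyDP(cv2.convexHull(c),5,True)[:,0]
    print(n,[(v.tolist(),np.round(plane(n,v,.054),3).tolist()) for v in q])
a=cv2.resize(t[170:270,320:430],None,fx=5,fy=5,interpolation=2)
b=cv2.resize(s[215:315,295:385],None,fx=5,fy=5,interpolation=2)[:,:450][:500]
b=cv2.resize(b,(250,278)); a=a
im=np.zeros((500,800,3),np.uint8); im[:500,:550]=a; im[:278,550:]=b
cv2.imwrite("pics/crop.png",im)
E
```

```text
top [([349, 182], [0.616, -0.117, 0.054]), ([374, 195], [0.585, -0.173, 0.054]), ([357, 234], [0.497, -0.133, 0.054]), ([332, 218], [0.533, -0.077, 0.054])]
scene [([352, 224], [0.616, -0.12, 0.054]), ([359, 250], [0.583, -0.183, 0.054]), ([311, 257], [0.494, -0.136, 0.054]), ([307, 230], [0.529, -0.074, 0.054])]
```

View pics/crop.png

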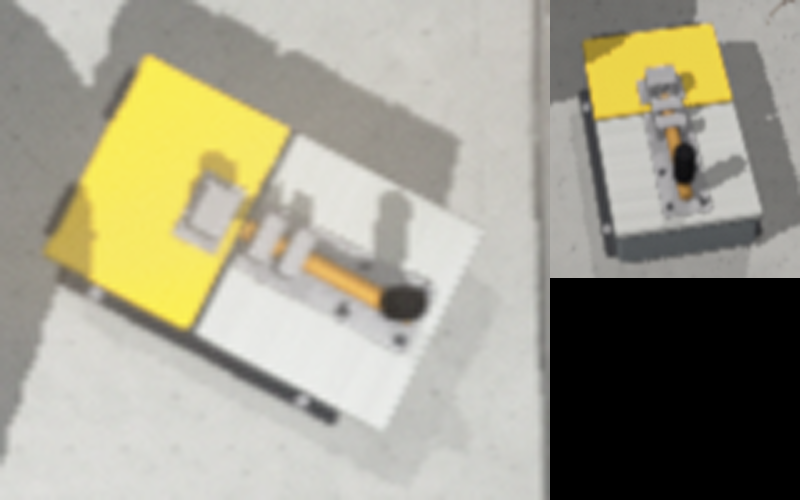

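The crop shows the yellow knob at about top pixel (400.6,230.4) and scene pixel (343,274). The bolt is open, and its rod points up-left to the keeper at about top pixel (362,212).

```bash
python3 - <<'E'
from h import *
from scipy.spatial.transform import Rotation as R
print("two",two((400.6,230.4),(343.2,274.4)), plane("top",(400.6,230.4),.093))
far=[plane("top",v,.054) for v in((416,216.4),(397,256))]
near=[np.array(v) for v in((.616,-.117,.054),(.533,-.077,.054))]
a=plane("top",(349,182),.054)-far[0];b=plane("top",(332,218),.054)-far[1];print("far",far,a,b)
kp=plane("top",(362.4,212),.07);print("keeper",kp)
for v in(a,b,a+b): print(np.degrees(np.arctan2(v[1],v[0])))
k=plane("top",(400.6,230.4),.093);v=kp-k;print("knob-keeper ang",np.degrees(np.arctan2(v[1],v[0])),np.linalg.norm(v[:2]))
print("tcp proj",proj("scene",(.197,.646,.219)),proj("top",(.197,.646,.219)))
for uv in((60,265),(135,265),(62,180)):print("scale",plane("top",uv,.08))
print("scope",plane("top",(45,215),.2), plane("top",(173,155),0),plane("top",(250,275),0))
E
```

```text
two (array([ 0.50419246, -0.22489371,  0.08747863]), np.float64(0.001773130816772651)) [ 0.50335839 -0.22319282  0.093     ]
far [array([ 0.53528397, -0.26792955,  0.054     ]), array([ 0.44640427, -0.22211513,  0.054     ])] [0.08023922 0.15117233 0.        ] [0.08707367 0.14540466 0.        ]
keeper [ 0.54549142 -0.14402353  0.07      ]
62.04154029059717
59.085270917546325
60.570631284763294
knob-keeper ang 61.97858148116613 0.08968259660067911
tcp proj [22.11836057 71.29033299] [-71.25241243 408.71046719]
scale [0.43604818 0.51574894 0.08      ]
scale [0.43432131 0.35385503 0.08      ]
scale [0.62194901 0.52004144 0.08      ]
scope [0.53760063 0.47256731 0.2       ] [0.69293122 0.30536059 0.        ] [0.40260337 0.11701976 0.        ]
```

```bash
python3 -m crank '[{"hand":1,"tx":-0.021,"ty":-0.035,"wz":0.06},{"hand":1,"tx":-0.043,"ty":-0.07,"wz":0.12},{"hand":1,"tx":-0.064,"ty":-0.105,"wz":0.18},{"hand":1,"tx":-0.086,"ty":-0.14,"wz":0.24},{"hand":1,"tx":-0.107,"ty":-0.175,"wz":0.3},{"hand":1,"tx":-0.128,"ty":-0.209,"wz":0.36},{"hand":1,"tx":-0.15,"ty":-0.244,"wz":0.42},{"hand":1,"tx":-0.171,"ty":-0.279,"wz":0.48},{"hand":1,"tx":-0.193,"ty":-0.314,"wz":0.54},{"hand":1,"tx":-0.214,"ty":-0.349,"wz":0.6}]'
cat > go.py <<'E'
import sys
from h import *
from scipy.spatial.transform import Rotation as R
s=env.get_state();M=R.from_quat(s["tool_rot"]).as_matrix()
t=np.array([float(v) for v in sys.argv[1:4]]);yaw=np.radians(float(sys.argv[4]))
ty=np.array([np.cos(yaw),np.sin(yaw),0]);z=np.array([0,0,-1.]);T=np.c_[np.cross(ty,z),ty,z]
print("txyz",np.round(M.T@(t-s["eef_pos"]),4),"w",np.round(R.from_matrix(M.T@T).as_rotvec(),4),"q",np.round(s["q"],2),"F",np.round(s["wrist_force"],1))
E
python3 go.py .504 -.225 .19 -28.3
```

```text
txyz [-0.5477 -0.7431  0.0288] w [-8.0000e-04  1.0000e-03  1.7689e+00] q [ 1.24  0.12  1.44 -0.    1.58 -0.04] F [-0.2 -0.1  0.5]schema error: expected keys hand, tx, ty, tz, wx, wy, wz
```

All the keys are required, so I'll resend with the full set.

```bash
python3 -m crank '[{"hand":1,"tx":-0.021,"ty":-0.035,"tz":0,"wx":0,"wy":0,"wz":0.06},{"hand":1,"tx":-0.043,"ty":-0.07,"tz":0,"wx":0,"wy":0,"wz":0.12},{"hand":1,"tx":-0.064,"ty":-0.105,"tz":0,"wx":0,"wy":0,"wz":0.18},{"hand":1,"tx":-0.086,"ty":-0.14,"tz":0,"wx":0,"wy":0,"wz":0.24},{"hand":1,"tx":-0.107,"ty":-0.175,"tz":0,"wx":0,"wy":0,"wz":0.3},{"hand":1,"tx":-0.128,"ty":-0.209,"tz":0,"wx":0,"wy":0,"wz":0.36},{"hand":1,"tx":-0.15,"ty":-0.244,"tz":0,"wx":0,"wy":0,"wz":0.42},{"hand":1,"tx":-0.171,"ty":-0.279,"tz":0,"wx":0,"wy":0,"wz":0.48},{"hand":1,"tx":-0.193,"ty":-0.314,"tz":0,"wx":0,"wy":0,"wz":0.54},{"hand":1,"tx":-0.214,"ty":-0.349,"tz":0,"wx":0,"wy":0,"wz":0.6}]'
python3 go.py .504 -.225 .19 -28.3
```

```text
time: 1.1
eef_pos: [0.2996, 0.2479, 0.2184]
tool_rot: [0.434, 0.901, 0.0, 0.0]
wrist_force: [1.4, 0.7, -0.2]
grip_width: 0.093
grip_force: 0.0
txyz [-0.4972 -0.135   0.0285] w [1.000e-04 1.000e-04 1.167e+00] q [ 0.63 -0.54  2.   -0.    1.68 -0.05] F [ 1.4  0.7 -0.2]
```

```bash
python3 -m crank '[{"hand":1,"tx":-0.045,"ty":-0.012,"tz":0,"wx":0,"wy":0,"wz":0.11},{"hand":1,"tx":-0.09,"ty":-0.025,"tz":0,"wx":0,"wy":0,"wz":0.22},{"hand":1,"tx":-0.135,"ty":-0.037,"tz":0,"wx":0,"wy":0,"wz":0.33},{"hand":1,"tx":-0.18,"ty":-0.049,"tz":0,"wx":0,"wy":0,"wz":0.44},{"hand":1,"tx":-0.226,"ty":-0.061,"tz":0,"wx":0,"wy":0,"wz":0.55},{"hand":1,"tx":-0.271,"ty":-0.074,"tz":0,"wx":0,"wy":0,"wz":0.66},{"hand":1,"tx":-0.316,"ty":-0.086,"tz":0.005,"wx":0,"wy":0,"wz":0.77},{"hand":1,"tx":-0.361,"ty":-0.098,"tz":0.01,"wx":0,"wy":0,"wz":0.88},{"hand":1,"tx":-0.406,"ty":-0.11,"tz":0.015,"wx":0,"wy":0,"wz":0.99},{"hand":1,"tx":-0.451,"ty":-0.123,"tz":0.02,"wx":0,"wy":0,"wz":1.1},{"hand":1,"tx":-0.497,"ty":-0.135,"tz":0.028,"wx":0,"wy":0,"wz":1.167},{"hand":1,"tx":-0.497,"ty":-0.135,"tz":0.028,"wx":0,"wy":0,"wz":1.167}]'
python3 go.py .504 -.225 .08 -28.3
python3 - <<'E'
from h import *
s=env.get_image("scene");t=env.get_image("top")
im=np.zeros((600,800,3),np.uint8)
im[:450,:400]=cv2.resize(s[170:320,270:403],(400,450))[:,:,::-1]
im[:450,400:]=cv2.resize(t[130:280,310:443],(400,450))[:,:,::-1]
cv2.imwrite("pics/hover.png",im)
E
```

```text
time: 2.3
eef_pos: [0.5053, -0.2267, 0.1879]
tool_rot: [0.859, 0.511, -0.001, -0.001]
wrist_force: [-0.9, 0.8, 0.3]
grip_width: 0.0932
grip_force: 0.0
txyz [ 0.0009 -0.0016  0.1079] w [-0.0036  0.0008 -0.0038] q [-0.47 -0.14  1.74 -0.    1.54  0.03] F [-0.9  0.8  0.3]
```

View pics/hover.png

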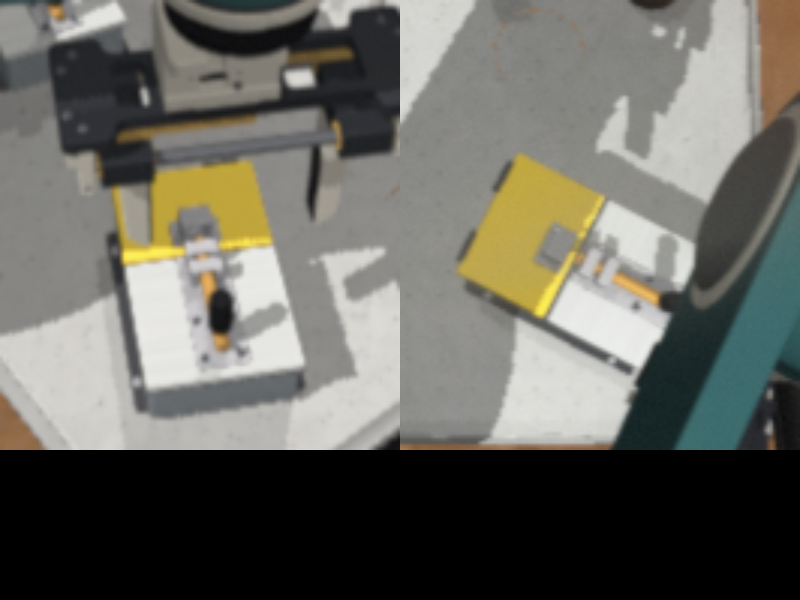

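The left half (scene) shows the open fingers straddling the knob line evenly: fingertips at crop x 138 and 322, knob at (220,312). The top half shows the arm over the knob, so I'll descend and grip.

```bash
python3 -m crank '[{"hand":1,"tx":0.001,"ty":-0.0015,"tz":0.03,"wx":0,"wy":0,"wz":-0.004},{"hand":1,"tx":0.001,"ty":-0.0015,"tz":0.06,"wx":0,"wy":0,"wz":-0.004},{"hand":1,"tx":0.001,"ty":-0.0015,"tz":0.085,"wx":0,"wy":0,"wz":-0.004},{"hand":1,"tx":0.001,"ty":-0.0015,"tz":0.1,"wx":0,"wy":0,"wz":-0.004},{"hand":1,"tx":0.001,"ty":-0.0015,"tz":0.106,"wx":0,"wy":0,"wz":-0.004},{"hand":1,"tx":0.001,"ty":-0.0015,"tz":0.106,"wx":0,"wy":0,"wz":-0.004},{"hand":0.3,"tx":0.001,"ty":-0.0015,"tz":0.106,"wx":0,"wy":0,"wz":-0.004},{"hand":0.3,"tx":0.001,"ty":-0.0015,"tz":0.106,"wx":0,"wy":0,"wz":-0.004},{"hand":0.3,"tx":0.001,"ty":-0.0015,"tz":0.106,"wx":0,"wy":0,"wz":-0.004},{"hand":0.3,"tx":0.001,"ty":-0.0015,"tz":0.106,"wx":0,"wy":0,"wz":-0.004}]' 15
python3 -m crank '[{"hand":0,"tx":0,"ty":0,"tz":0,"wx":0,"wy":0,"wz":0},{"hand":0,"tx":0,"ty":0,"tz":0,"wx":0,"wy":0,"wz":0},{"hand":0,"tx":0,"ty":0,"tz":0,"wx":0,"wy":0,"wz":0},{"hand":0,"tx":0,"ty":0,"tz":0,"wx":0,"wy":0,"wz":0},{"hand":0,"tx":0,"ty":0,"tz":0,"wx":0,"wy":0,"wz":0},{"hand":0,"tx":0,"ty":0,"tz":0,"wx":0,"wy":0,"wz":0}]' 15
python3 go.py .504 -.225 .082 -28.3
```

```text
time: 3.4
eef_pos: [0.5042, -0.2214, 0.0851]
tool_rot: [0.857, 0.515, 0.0, 0.0]
wrist_force: [0.7, 0.4, -0.1]
grip_width: 0.0655
grip_force: 0.0
time: 4.0
eef_pos: [0.5042, -0.2214, 0.0847]
tool_rot: [0.857, 0.515, 0.0, 0.0]
wrist_force: [20.2, -9.3, -4.9]
grip_width: 0.0176
grip_force: 11.5
txyz [-0.0033  0.0015  0.0027] w [0.0005 0.     0.0059] q [-0.46 -0.09  1.87 -0.    1.36  0.03] F [20.2 -9.3 -4.9]
```

```bash
python3 -m crank '[{"hand":0,"tx":0,"ty":0.001,"tz":0,"wx":0,"wy":0,"wz":0},{"hand":0,"tx":0,"ty":0.002,"tz":0,"wx":0,"wy":0,"wz":0},{"hand":0,"tx":0,"ty":0.002,"tz":0,"wx":0,"wy":0,"wz":0},{"hand":0,"tx":0,"ty":0.002,"tz":0,"wx":0,"wy":0,"wz":0}]' 20
python3 -m crank '[{"hand":0,"tx":0.003,"ty":0,"tz":0,"wx":0,"wy":0,"wz":0},{"hand":0,"tx":0.006,"ty":0,"tz":0,"wx":0,"wy":0,"wz":0},{"hand":0,"tx":0.01,"ty":0,"tz":0,"wx":0,"wy":0,"wz":0},{"hand":0,"tx":0.01,"ty":0,"tz":0,"wx":0,"wy":0,"wz":0}]'
python3 go.py .504 -.225 .082 -28.3
```

```text
time: 4.4
eef_pos: [0.5053, -0.222, 0.0846]
tool_rot: [0.857, 0.515, -0.0, -0.001]
wrist_force: [-5.2, 2.1, 3.6]
grip_width: 0.0153
grip_force: 20.0
time: 4.8
eef_pos: [0.5102, -0.2129, 0.0847]
tool_rot: [0.857, 0.515, -0.0, -0.001]
wrist_force: [-5.0, 3.9, 3.1]
grip_width: 0.0153
grip_force: 20.0
txyz [-0.0136  0.0002  0.0027] w [-0.0015 -0.0001  0.0061] q [-0.44 -0.08  1.86  0.    1.36  0.05] F [-5.   3.9  3.1]
```

```bash
python3 -m crank '[{"hand":0,"tx":0.005,"ty":0,"tz":0,"wx":0,"wy":0,"wz":0},{"hand":0,"tx":0.01,"ty":0,"tz":0,"wx":0,"wy":0,"wz":0},{"hand":0,"tx":0.015,"ty":0,"tz":0,"wx":0,"wy":0,"wz":0},{"hand":0,"tx":0.02,"ty":0,"tz":0,"wx":0,"wy":0,"wz":0},{"hand":0,"tx":0.024,"ty":0,"tz":0,"wx":0,"wy":0,"wz":0},{"hand":0,"tx":0.024,"ty":0,"tz":0,"wx":0,"wy":0,"wz":0}]'
python3 -m crank '[{"hand":0,"tx":0.002,"ty":0,"tz":0,"wx":0,"wy":0,"wz":0},{"hand":0,"tx":0.004,"ty":0,"tz":0,"wx":0,"wy":0,"wz":0},{"hand":0,"tx":0.004,"ty":0,"tz":0,"wx":0,"wy":0,"wz":0}]'
python3 go.py .504 -.225 .082 -28.3
```

```text
time: 5.4
eef_pos: [0.5215, -0.1916, 0.0846]
tool_rot: [0.857, 0.516, -0.0, -0.001]
wrist_force: [-3.2, 4.7, 2.5]
grip_width: 0.0158
grip_force: 20.0
time: 5.7
eef_pos: [0.5224, -0.19, 0.0846]
tool_rot: [0.857, 0.515, -0.002, 0.0]
wrist_force: [-12.7, -9.8, 5.2]
grip_width: 0.0154
grip_force: 20.0
txyz [-0.0395  0.0002  0.0027] w [-0.0015  0.0037  0.0056] q [-0.39 -0.07  1.85 -0.    1.36  0.1 ] F [-12.7  -9.8   5.2]
```

```bash
python3 -m crank '[{"hand":0,"tx":0.002,"ty":0,"tz":0,"wx":0,"wy":0,"wz":0},{"hand":0,"tx":0.003,"ty":0,"tz":0,"wx":0,"wy":0,"wz":0},{"hand":0,"tx":0.003,"ty":0,"tz":0,"wx":0,"wy":0,"wz":0}]'
python3 -m crank '[{"hand":0.4,"tx":-0.004,"ty":0,"tz":0,"wx":0,"wy":0,"wz":0},{"hand":0.5,"tx":-0.004,"ty":0,"tz":0,"wx":0,"wy":0,"wz":0},{"hand":0.5,"tx":-0.004,"ty":0,"tz":0,"wx":0,"wy":0,"wz":0},{"hand":0.5,"tx":-0.004,"ty":0,"tz":0,"wx":0,"wy":0,"wz":0},{"hand":0.5,"tx":-0.004,"ty":0,"tz":-0.03,"wx":0,"wy":0,"wz":0},{"hand":0.5,"tx":-0.004,"ty":0,"tz":-0.07,"wx":0,"wy":0,"wz":0},{"hand":0.5,"tx":-0.004,"ty":0,"tz":-0.11,"wx":0,"wy":0,"wz":0},{"hand":0.5,"tx":-0.004,"ty":0,"tz":-0.11,"wx":0,"wy":0,"wz":0}]'
python3 - <<'E'
from h import *
s=env.get_image("scene");t=env.get_image("top")
im=np.zeros((600,800,3),np.uint8)
im[:450,:400]=cv2.resize(s[190:310,285:392],(400,450))[:,:,::-1]
im[:450,400:]=cv2.resize(t[150:270,315:422],(400,450))[:,:,::-1]
cv2.imwrite("pics/after.png",im)
E
```

```text
time: 6.0
eef_pos: [0.5234, -0.1882, 0.0846]
tool_rot: [0.857, 0.515, -0.003, 0.001]
wrist_force: [-17.2, -17.1, 4.9]
grip_width: 0.0158
grip_force: 20.0
time: 6.8
eef_pos: [0.5249, -0.19, 0.2006]
tool_rot: [0.857, 0.515, 0.002, 0.003]
wrist_force: [1.3, 0.4, 0.6]
grip_width: 0.0468
grip_force: 0.0
```

View pics/after.png

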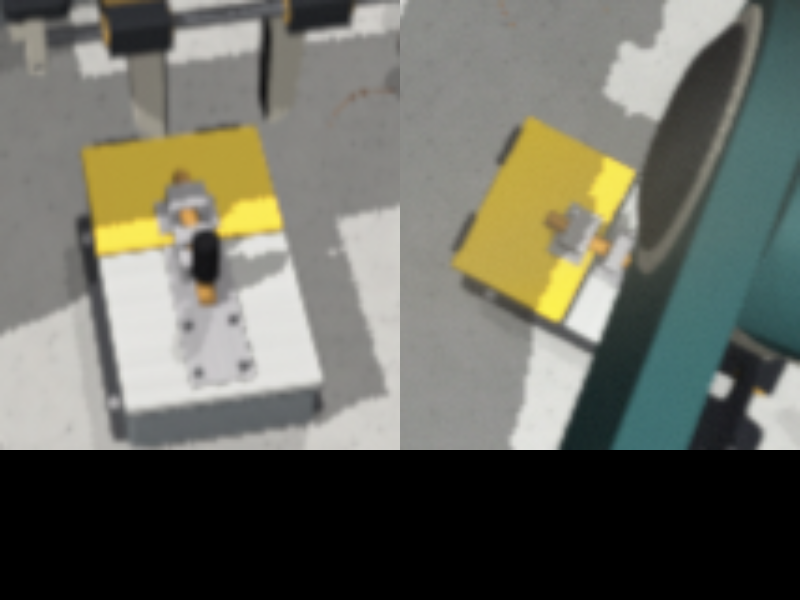

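The picture shows the rod through the keeper, its tip about 12 mm beyond (13 mm expected when home), and the knob at crop (205,257) against the guide. I'll do a quick numeric check.

```bash
python3 - <<'E'
from h import *
s0=cv2.imread("pics/scene0.png");s1=env.get_image("scene")[:,:,::-1]
P=[]
for im,(u,v) in((s0,(343,274)),(s1,(340,258))):
    m=(im.max(2)<60).astype(np.uint8);n,l,st,c=cv2.connectedComponentsWithStats(m)
    i=min(range(1,n),key=lambda i:np.hypot(*(c[i]-(u,v)))+(99 if st[i,4]<15 else 0));print(c[i],st[i]);P.append(plane("scene",c[i],.09))
k=plane("scene",(285+187*.267,190+200*.267),.07)
print(P,np.linalg.norm(P[1]-P[0]))
f=np.array([np.cos(np.radians(61.7)),np.sin(np.radians(61.7)),0])
e=[plane("top",p,.054) for p in((416,216.4),(397,256))]
print("knob to end edge before/after (17+q mm):",[[1000*(p-x)@f for x in e] for p in P])
a,b=[plane("top",(315+(u-400)*.267,150+v*.267),z) for u,v,z in((550,218,.067),(571,227,.074))];print("protrusion",np.linalg.norm((a-b)[:2]))
E
```

```text
[343.04347826 273.69565217] [340 266   8  15  92]
[339.53246753 258.12987013] [336 252   8  13  77]
[array([ 0.50467217, -0.22512616,  0.09      ]), array([ 0.52183386, -0.19319242,  0.09      ])] 0.03625310611007702
knob to end edge before/after (17+q mm): [[np.float64(23.174724658552726), np.float64(24.97297572544132)], [np.float64(59.42781922223803), np.float64(61.226070289126625)]]
protrusion 0.013062072246341644
```

```bash
python3 -c "
from bench import env
print(env.get_state()['time'],env.close_job())"
```

```text
the job is handed in; nothing more can be done
6.95 None
```

The yellow case's bolt is fully home: it came up against its stop, and its tip shows about 13 mm past the keeper. The blue bolt was not touched, and the gripper had let go and was clear when I handed the job in at about 7 s.

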